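# Count the knurled chuck ring open

### The job

Open the small jewellery chuck: with a fingertip pressed against the side of its knurled blue ring, roll the ring counter-clockwise (seen from above) until its white mark has come past the red pointer once, and stop when the mark comes round to the red pointer for the second time. Leave the green brooch lying loose in the chuck, grasp and lift nothing, leave everything else on the bench where it is, and draw the hand clear.

Things in the scene. Friction and masses are not known exactly. Their poses are not given: they have to be found in the camera images.
- chuck: Round chuck fixed on a 4 mm felt mat, at any yaw. Origin: centre of its underside, 4 mm above the bench; z up, on the ring's axis; the red pointer is on its -x side. Above the origin: light metal flange, 116 mm diameter, to 12 mm; blue ring 20 to 46 mm; steel face, 62 mm diameter, top at 48 mm; three jaws on the face, tops at 58 mm, which move outward as the ring turns but stay inside its rim.
- ring_center (a point): Centre of the knurled ring, on its axis at mid height of the rim (33 mm above the chuck's origin, 37 mm above the bench). The ring is 89 mm across its 36 upright rounded ridges (2.2 mm high) and its rim is 26 mm tall. Beside it, above the flange, is free space all the way round.
- ring (a joint): Angle of the blue ring, rad, growing counter-clockwise seen from above. The mark is at the pointer at 0, 6.283, 12.566 (the wanted second arrival). Starts at 0.5 to 2.5. Drag 0.06 N m, about 1.4 N at the rim; it stays where it is left, never rises, has no stop before 20. A fingertip pressed sideways with 5 to 10 N carries it along.
- mark (a point): The white mark, a 10 x 10 mm patch on the ring's top face, 36.5 mm from the axis; it turns with the ring.
- pointer (a point): The fixed red pointer, a 12 x 8 mm bar on the chuck's flange, 51.5 mm from the axis and 13 mm above the chuck's origin; a second red bar in the same direction is on the edge of the steel face.
- brooch: Small round brooch, brass with a green domed top, 22 mm diameter, 9 mm high, lying loose on the chuck's face between the jaws. Origin: centre of its underside. It is not to be touched.
- pliers: Pliers with blue and yellow handles lying on the mat, 145 mm long along x (handles to -x), 55 mm wide, 14 mm high. Origin under the pivot. Leave alone.
- dish: White dish of green beads on the mat, 64 mm diameter, 22 mm high. Origin: centre of its underside. Leave alone.
- block: Steel bench block, 85 x 85 x 25 mm, beside the mat. Origin: centre of its underside. Leave alone.
- hammer: Hammer, 240 mm long along x, lying beside the mat. Leave alone.
- spool: Black wire spool, 74 mm diameter, 40 mm high. Origin: centre of its underside. Leave alone.
- jar: Closed glass jar, 68 mm diameter, 95 mm high. Origin: centre of its underside. Leave alone.
- brush: Brush, 160 mm long along x, lying on the bench. Leave alone.

How it is judged:
By the outcome, as a careful person would: the job done as asked, in the order asked, and still so for the second after the job is handed in, with the robot touching nothing.
It also fails if it takes over 64 s, if anything falls off the work surface, if the arm or the gripper's body presses on something with over 40 N, if the wrist force passes 120 N, or if a joint passes its speed limit or range.

### The arm

A 6-joint arm with a two-finger parallel gripper is mounted at the origin on the work surface. World frame = base frame: x ahead of the robot, y to its left, z up, the work surface at z = 0. Lengths are in mm, angles in rad, forces in N, time in s.
With the tool pointing down it reaches from about 250 to 775 mm from the base axis. Payload 4 kg.
Tool frame: the origin (TCP) lies midway between the tips of the shut fingers; the grasp point (between the pads) lies manip.tcp_to_grasp behind it (manip.tcp_to_grasp is the distance from the TCP to the grasp point, in mm); z points along the fingers, y is the line along which they close (so a half turn about z gives the same grasp; the last joint's range is limited). The gripper opens to 85 mm and grips with 20 to 120 N. Pads are 22 mm wide; open, the fingers measure 114 mm over their backs; the gripper's body (76 mm by 85 mm) begins 54 mm behind the grasp point. The pads swing forward as they close: fully open they stand 13 mm farther back than shut.
Start: joints at [1.084, 0.087, 1.371, -0, 1.684, -0.103], TCP at [205.956, 510, 231.341] pointing down, gripper open.
Joint ranges: [-3.1, 3.1], [-0.76, 2.03], [0.27, 2.55], [-1.08, 4.22], [0.17, 2.65], [-2.57, 2.57]. Speed limits (rad/s): [2.79, 2.79, 3.14, 3.14, 3.14, 3.14].

### API

Orientations are given as a unit quaternion [w, x, y, z].
In Python, from workcell import manip gives the robot as it stands. The module is installed in compiled form; this text tells all that it offers.
- The arm moves only by the tool move_arm, never from a script. Its argument "commands" is a list of rows, each an object with "linear": the shift along the world's x, y, z in cm, a list of three; "turn": the turn, a rotation vector about the world's x, y, z in rad, a list of three; "gripper": the closure in counts, from 0 (fully open) to 255 (shut). A call has 1 to 8 rows; each row is the pose to reach, as a shift and turn from the pose commanded when the call began; what a row does not reach only later rows make up. A row lasts 1/12 s, in which the tool goes at most 41.7 mm and 7.16 degrees, less where a joint would pass 70% of its speed; a pose out of reach is approached as far as the arm can. A call with a gripper value outside its range is refused whole. The fingers move at their own pace and stop on an object; "force" is the grip in N (left out, the last holds). Time passes only in rows, so rows that repeat a pose let the fingers close. It gives the time, the measured TCP pose, the force, the opening and the grip force at its end, in the units of the state.
- manip.read_state(): the state, without advancing time (a new reading comes with each control period).
- manip.capture(name): name is "scene" or "top" or "wrist"; returns a dict with "image" (480x640x3 uint8, red, green, blue), "z_map" (480x640 float32, mm along the optical axis (not along the pixel's ray), 0 where there is no reading), "fov_y" (degrees; the focal length in pixels is half the picture's height over the tangent of half this angle, whatever the lens; pixels are square), "cx", "cy" (the principal point, pixels), "pose" (4x4, takes a point from camera to world coordinates); the wrist camera has in their place "tool_from_camera" (4x4, takes a point from camera to tool coordinates, whose origin is the TCP and whose axes are the flange's). Camera axes: x right, y up, looking along -z (the intrinsics and any distortion apply to the point x, -y, -z); pixel columns grow to the right and rows downward; lengths in mm; the calibration is good to about 2 mm. A picture is of the moment at which its call begins: read the wrist's pose just before it.
- manip.hand_in(): hands the job in; it is judged then, once.
Trained networks look in the newest picture that a camera, given by its name, has taken for a name from the list of things; names that differ only in an ending like _2 or _b are one class to them, and where a whole thing is asked for, a point or a joint stands for the part that bears it (a point fixed in the world has none). Each returns a list of dicts, best first, with "confidence" (0 to 1); they miss things now and then, are a little off and sometimes report something else, mostly with a low value. They report only what shows in the picture. A call takes as long as a camera call.
- manip.regions_of(label, camera): "pixels" (480x640 bool, what is visible of it) and "extent" ([left, top, width, height] in pixels, round what is visible of it).
The state is a dict: "time_s": time; "joints": joint angles; "joint_vel": joint speeds; "tau": joint torques, N m; "tool_pos": TCP position; "ee_rot": TCP orientation; "force": force on the tool from outside, world axes, zero at the start; "torque": the same for the moment, N m; "width": finger opening in mm; "grasp_force": force on a finger pad.
Only numpy, scipy, OpenCV 4.12 (cv2) and the standard library are available. Lean on these libraries where they do the work, as an engineer would, in place of code of your own. Each camera call takes 0.05 s, during which the arm holds its last target. There are 200 camera calls.

## Working session

There is one attempt and no reset: what is moved stays moved. The work goes in short steps, Python scripts to look and compute and a tool call to move; the robot and the scene stay as the last step left them, time stands still between calls to the robot, and variables do not carry over. Pictures are saved under pics/ and viewed, at most 10 in all, crops included, and the job is handed in when it is done.

Besides the shell and the picture viewer there is one more tool, called in YAML: its name, and indented under it one key for each argument. move_arm: Moves the arm, as the interface text tells. Its arguments: {"type":"object","properties":{"commands":{"type":"array","items":{"type":"object","properties":{"linear":{"type":"array","items":{"type":"number"}},"turn":{"type":"array","items":{"type":"number"}},"gripper":{"type":"number"}}}},"force":{"type":"number"}},"required":["commands"]}

```bash
mkdir -p pics
cat > h.py <<'E'
import numpy as np, cv2
from workcell import manip
def pts(c, mask, T=None):
    v,u=np.nonzero(mask&(c["z_map"]>0)); z=c["z_map"][v,u]
    f=240/np.tan(np.radians(c["fov_y"])/2)
    P=np.c_[(u-c["cx"])*z/f, -(v-c["cy"])*z/f, -z, np.ones(len(z))]
    return (P@(c["pose"] if T is None else T).T)[:,:3], c["image"][v,u].astype(int)
def save(c,n): cv2.imwrite("pics/"+n,c["image"][:,:,::-1])
E
python3 - <<'E'
from h import *
s=manip.read_state(); print({k:np.round(s[k],3) for k in s}, manip.tcp_to_grasp)
for cam in ["top","scene"]:
    c=manip.capture(cam); save(c,cam+"0.png"); print(cam,[k for k in c],c["fov_y"],c["cx"],c["cy"])
    for l in ["chuck","ring","mark","brooch","pliers","dish","block","hammer","spool","jar","brush"]:
        for r in manip.regions_of(l,cam)[:1]:
            P,_=pts(c,r["pixels"])
            print(l,round(r["confidence"],2),r["extent"],np.round(np.median(P,0)),np.round(np.percentile(P,2,axis=0)),np.round(np.percentile(P,98,axis=0)))
E
```

```text
{'time_s': np.float64(0.0), 'joints': array([ 1.084,  0.088,  1.372,  0.   ,  1.684, -0.103]), 'joint_vel': array([-0.   , -0.   , -0.001,  0.001,  0.001, -0.   ]), 'tau': array([ 0.0000e+00, -3.5189e+01, -3.1326e+01, -0.0000e+00,  1.1000e-02,
        0.0000e+00]), 'tool_pos': array([205.706, 509.546, 230.09 ]), 'ee_rot': array([-0.   ,  0.191,  0.982, -0.001]), 'force': array([-0.102, -0.623, -0.677]), 'torque': array([-0.039, -0.034,  0.035]), 'grasp_force': np.float64(0.0), 'width': np.float64(85.934)} 18.700000000000003
top ['image', 'z_map', 'fov_y', 'cx', 'cy', 'pose'] 44.527005741055206 322.53833872757264 243.61773297523962
chuck 0.9 [319.3, 195.7, 44.4, 44.8] [567. -31.  47.] [522. -84.   9.] [625.  20.  59.]
ring 0.65 [324.2, 199.4, 35.5, 32.8] [567. -21.  50.] [533. -72.  31.] [613.   9.  56.]
mark 0.94 [323.0, 198.7, 37.5, 32.8] [568. -30.  49.] [532. -73.  17.] [615.   9.  56.]
brooch 0.48 [339.4, 210.2, 4.6, 5.7] [573. -33.  59.] [566. -40.  54.] [580. -25.  64.]
pliers 0.76 [386.5, 188.1, 29.6, 56.6] [ 563. -168.   14.] [ 505. -205.    5.] [ 642. -153.   21.]
dish 0.97 
[... 848 characters left out ...]
2] [604. -37.  47.] [539. -74.  23.] [623.  10.  52.]
pliers 0.85 [241.0, 263.5, 29.1, 37.8] [ 581. -167.   13.] [ 516. -202.    5.] [ 651. -151.   18.]
dish 0.53 [367.9, 243.5, 26.5, 14.7] [548. 163.  17.] [522. 135.   6.] [581. 190.  27.]
block 0.59 [138.0, 284.3, 41.1, 40.6] [ 597. -411.   23.] [ 543. -451.    1.] [ 627. -370.   27.]
hammer 0.69 [75.5, 231.2, 85.1, 60.7] [ 402. -525.   19.] [ 302. -606.   -2.] [ 477. -412.   26.]
spool 0.7 [482.4, 220.7, 33.2, 27.1] [600. 484.  37.] [558. 458.  -1.] [625. 525.  43.]
jar 0.98 [474.9, 189.0, 26.2, 36.7] [508. 500.  63.] [465. 481.   3.] [523. 538.  97.]
brush 0.68 [420.7, 197.5, 30.6, 36.2] [458. 374.  16.] [359. 359.   3.] [510. 399.  21.]
```

View pics/top0.png

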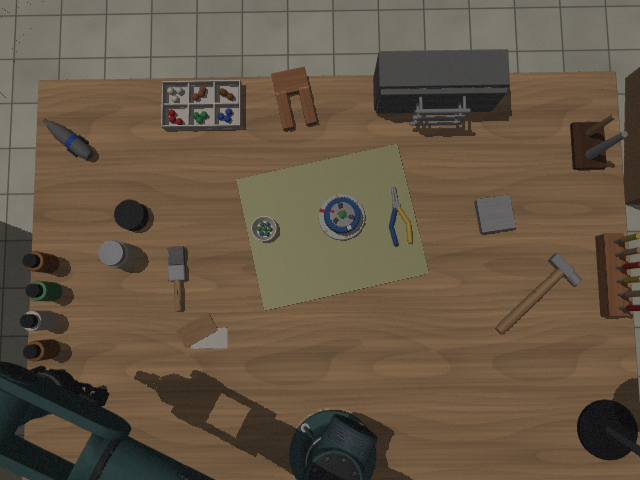

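View pics/scene0.png

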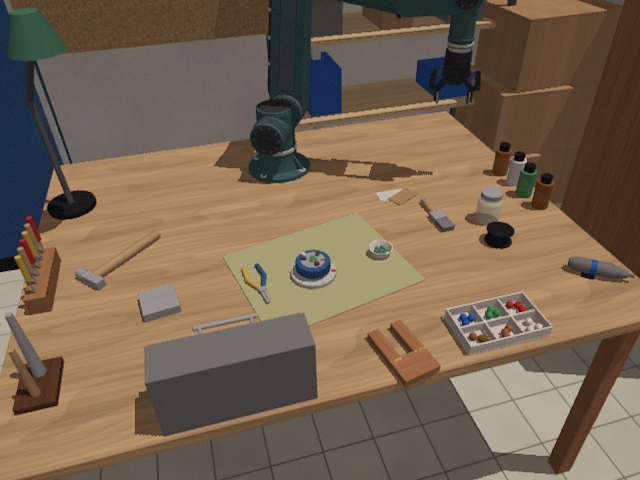

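The top view shows the chuck at about pixel (342,217), near (572,-32) mm. Its pointer is on the +y side at about (322,211), the dish is at (264,229) and the pliers at (402,216). The space around the ring is free. I'll move the hand over it.

move_arm:
  commands:
    - {"linear":[18,-27,0],"turn":[0,0,-0.6],"gripper":255}
    - {"linear":[18,-27,0],"turn":[0,0,-0.6],"gripper":255}
    - {"linear":[18,-27,0],"turn":[0,0,-0.6],"gripper":255}
    - {"linear":[18,-27,0],"turn":[0,0,-0.6],"gripper":255}
    - {"linear":[18,-27,0],"turn":[0,0,-0.6],"gripper":255}
    - {"linear":[18,-27,0],"turn":[0,0,-0.6],"gripper":255}
    - {"linear":[18,-27,0],"turn":[0,0,-0.6],"gripper":255}
    - {"linear":[18,-27,0],"turn":[0,0,-0.6],"gripper":255}

```text
time_s: 1.87
tool_pos: [387.1, 237.5, 231.6]
ee_rot: [0.001, 0.473, 0.881, 0.0]
force: [-0.1, 1.1, -0.3]
width: -0.1
grasp_force: 0.0
```

Run:
```python
from h import *
c=manip.capture("wrist"); print(np.round(c["tool_from_camera"],3),c["fov_y"]); save(c,"w0.png"); print(manip.read_state()["joints"])
```

```text
[[  -0.       0.957    0.291   74.168]
 [   1.       0.       0.       0.325]
 [   0.       0.291   -0.957 -142.122]
 [   0.       0.       0.       1.   ]] 69.04594171308364
[ 0.41878687 -0.1281694   1.58193353 -0.00626066  1.68647306 -0.16161039]
```

move_arm:
  commands:
    - {"linear":[18.5,-26,-7],"turn":[0,0,-0.585]}
    - {"linear":[18.5,-26,-7],"turn":[0,0,-0.585]}
    - {"linear":[18.5,-26,-7],"turn":[0,0,-0.585]}
    - {"linear":[18.5,-26,-7],"turn":[0,0,-0.585]}
    - {"linear":[18.5,-26,-7],"turn":[0,0,-0.585]}
    - {"linear":[18.5,-26,-7],"turn":[0,0,-0.585]}
    - {"linear":[18.5,-26,-7],"turn":[0,0,-0.585]}
    - {"linear":[18.5,-26,-7],"turn":[0,0,-0.585]}

```text
schema error: expected keys linear, turn, gripper
```

```bash
cat >> h.py <<'E'
from scipy.spatial.transform import Rotation as R
def wrist():
    s=manip.read_state(); c=manip.capture("wrist"); q=s["ee_rot"]; T=np.eye(4)
    T[:3,:3]=R.from_quat([q[1],q[2],q[3],q[0]]).as_matrix(); T[:3,3]=s["tool_pos"]
    return s,c,T@c["tool_from_camera"]
E
python3 - <<'E'
from h import *
s,c,T=wrist(); save(c,"w1.png"); print(s["tool_pos"],s["joints"])
for l in ["chuck","ring","mark","brooch"]:
    for r in manip.regions_of(l,"wrist")[:1]:
        P,_=pts(c,r["pixels"],T); print(l,round(r["confidence"],2),r["extent"],np.round(np.percentile(P,[2,50,98],axis=0)).tolist())
E
```

```text
[390.00277132 233.34031194 231.47176535] [ 0.41878687 -0.1281694   1.58193353 -0.00626066  1.68647306 -0.16161039]
chuck 0.54 [316.5, 404.8, 12.0, 11.5] [[531.0, 4.0, 5.0], [538.0, 10.0, 10.0], [543.0, 16.0, 15.0]]
ring 0.66 [590.9, 54.4, 49.1, 82.8] [[551.0, 456.0, 0.0], [565.0, 472.0, 6.0], [608.0, 514.0, 41.0]]
```

View pics/w1.png

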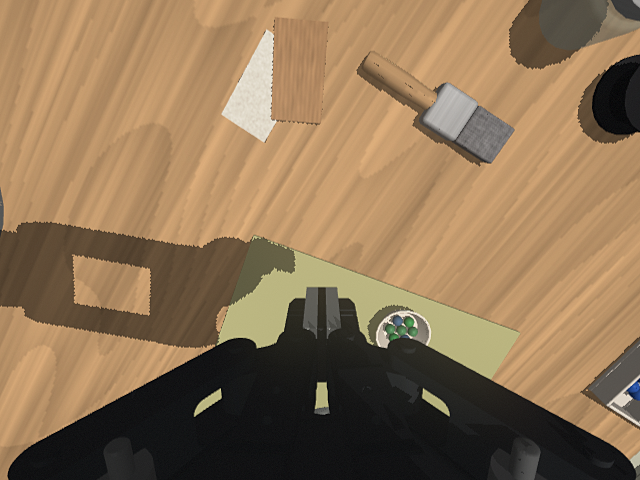

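The move was refused because each row needs the gripper key. The picture shows the shut fingertips at (322,310), the hand hiding the lower half of the image, and the dish at (403,330). The finger should therefore work from the ring's -y side, where the camera can see the ring.

move_arm:
  commands:
    - {"linear":[16.5,-28,-4],"turn":[0,0,-0.58],"gripper":255}
    - {"linear":[16.5,-28,-4],"turn":[0,0,-0.58],"gripper":255}
    - {"linear":[16.5,-28,-4],"turn":[0,0,-0.58],"gripper":255}
    - {"linear":[16.5,-28,-4],"turn":[0,0,-0.58],"gripper":255}
    - {"linear":[16.5,-28,-4],"turn":[0,0,-0.58],"gripper":255}
    - {"linear":[16.5,-28,-4],"turn":[0,0,-0.58],"gripper":255}
    - {"linear":[16.5,-28,-4],"turn":[0,0,-0.58],"gripper":255}
    - {"linear":[16.5,-28,-4],"turn":[0,0,-0.58],"gripper":255}

```text
time_s: 2.83
tool_pos: [552.0, -40.4, 190.9]
ee_rot: [0.0, 0.704, 0.71, 0.0]
force: [0.9, 0.3, -1.0]
width: 0.2
grasp_force: 0.0
```

move_arm:
  commands:
    - {"linear":[2,-6,-4],"turn":[0,0,0],"gripper":255}
    - {"linear":[2,-6,-4],"turn":[0,0,0],"gripper":255}
    - {"linear":[2,-6,-4],"turn":[0,0,0],"gripper":255}
    - {"linear":[2,-6,-4],"turn":[0,0,0],"gripper":255}

```text
time_s: 3.17
tool_pos: [570.5, -99.1, 149.0]
ee_rot: [-0.002, 0.705, 0.71, -0.001]
force: [-0.5, 0.1, 0.0]
width: 0.2
grasp_force: 0.0
```

Run:
```python
from h import *
s,c,T=wrist(); save(c,"w2.png"); print(s["tool_pos"],s["ee_rot"],s["force"],s["joints"])
for l in ["chuck","ring","mark","brooch"]:
    for r in manip.regions_of(l,"wrist")[:1]:
        P,_=pts(c,r["pixels"],T); print(l,round(r["confidence"],2),r["extent"],np.round(np.percentile(P,[2,50,98],axis=0)).tolist())
```

```text
[570.46626805 -99.14444971 149.01990746] [-0.0021919   0.70456513  0.70963544 -0.00084235] [-0.49026946  0.12585188  0.044224  ] [-2.70366116e-01  1.84240387e-01  1.42570524e+00  6.76881258e-04
  1.53629443e+00 -2.77561572e-01]
chuck 0.67 [255.4, 62.5, 149.0, 159.1] [[524.0, -83.0, 14.0], [575.0, -27.0, 50.0], [628.0, 21.0, 61.0]]
ring 0.74 [266.0, 73.9, 132.6, 139.5] [[535.0, -72.0, 17.0], [576.0, -27.0, 49.0], [617.0, 9.0, 51.0]]
mark 0.57 [269.0, 71.0, 130.2, 137.9] [[536.0, -72.0, 17.0], [577.0, -27.0, 49.0], [617.0, 9.0, 51.0]]
brooch 0.85 [315.4, 133.1, 35.2, 31.8] [[567.0, -42.0, 54.0], [576.0, -32.0, 58.0], [586.0, -22.0, 61.0]]
```

View pics/w2.png

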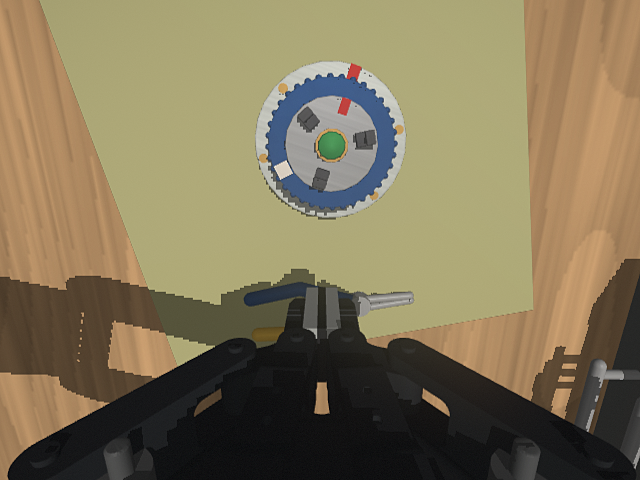

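The ring is centred at pixel (331,139), with the white mark at (284,170) and the pointer bars at (355,70) and (344,105). That puts the joint angle at about 2.5. I'll measure it precisely.

```bash
cat >> h.py <<'E'
from scipy.optimize import least_squares
def look(name=None, C=None, ptr=None):
    "ring centre xy, pointer direction, joint angle (mod 2pi), from the wrist picture"
    s,c,T=wrist()
    if name: save(c,name)
    P,I=pts(c,np.ones((480,640),bool),T); r,g,b=I.T
    top=(P[:,2]>44)&(P[:,2]<54)&(np.hypot(P[:,0]-576,P[:,1]+32)<60)
    blue=top&(b>1.5*r)&(b>60)
    if C is None:
        Q=P[blue][:,:2]; C=np.array([576,-32.])
        for _ in range(5):
            d=Q-C; a=np.arctan2(d[:,1],d[:,0]); h=np.hypot(*d.T)
            bins=((a+np.pi)/(2*np.pi)*60).astype(int)
            E=np.array([Q[bins==i][h[bins==i].argsort()[-3:]].mean(0) for i in range(60) if (bins==i).sum()>20])
            f=least_squares(lambda p:np.hypot(*(E-p[:2]).T)-p[2],[*C,43],loss="soft_l1"); C=f.x[:2]
        print("fit",f.x.round(1),"rms",np.sqrt((f.fun**2).mean()).round(2),"n",len(E))
    d=P[:,:2]-C; h=np.hypot(*d.T)
    red=(r>1.8*g)&(r>1.8*b)&(r>90)&(h<62)&(P[:,2]>5)
    if ptr is None:
        m=d[red&(h>45)].mean(0); ptr=np.arctan2(m[1],m[0]); print("ptr r",np.hypot(*m).round(1),"n",(red&(h>45)).sum())
        m2=d[red&(h<40)].mean(0); print("inner red",np.degrees(np.arctan2(m2[1],m2[0])).round(1))
    w=top&(h>30)&(h<43)&(I.min(1)>130)&(I.max(1)-I.min(1)<50)
    ang=None
    if w.sum()>15:
        m=np.median(d[w],0); ang=(np.arctan2(m[1],m[0])-ptr)%(2*np.pi); print("mark r",np.hypot(*m).round(1),"n",w.sum())
    print("t",round(float(s["time_s"]),2),"tcp",s["tool_pos"].round(1),"F",s["force"].round(1),"C",C.round(1),"ptr",round(float(np.degrees(ptr)),1),"angle",ang)
    return C,ptr,ang
E
python3 - <<'E'
from h import *
look()
E
```

```text
fit [576.2 -31.4  43.4] rms 0.52 n 59
ptr r 52.5 n 149
inner red 71.5
mark r 33.6 n 371
t 3.42 tcp [571.5 -98.3 152.9] F [ 0.2 -0.2  0.4] C [576.2 -31.4] ptr 71.9 angle 2.381070661754316
```

```bash
sed -i 's/(h>30)&(h<43)&(I.min(1)>130)/(h>33)\&(h<43)\&(I.min(1)>150)/' h.py
python3 - <<'E'
from h import *
C,p,a=look()
c=manip.capture("wrist"); P,I=pts(c,np.ones((480,640),bool),c["tool_from_camera"])
for z in range(-75,10,5):
    m=(P[:,2]>=z)&(P[:,2]<z+5)&(abs(P[:,0])<60)&(abs(P[:,1])<90)
    if m.sum()>5: print(z,m.sum(),"x",P[m,0].min().round(1),P[m,0].max().round(1),"y",P[m,1].min().round(1),P[m,1].max().round(1))
E
```

```text
fit [576.2 -31.5  43.4] rms 0.63 n 59
ptr r 52.6 n 147
inner red 71.5
mark r 36.8 n 177
t 3.47 tcp [571.4 -98.6 152.8] F [-0.6  1.  -0.3] C [576.2 -31.5] ptr 71.9 angle 2.3653402965332755
-75 7035 x -9.4 18.4 y -53.3 55.0
-70 4423 x -8.8 18.2 y -48.6 50.6
-65 3060 x -9.0 17.0 y -45.4 46.2
-60 5035 x -9.2 13.2 y -40.7 41.8
-55 3175 x -9.9 14.3 y -37.1 38.0
-50 2182 x -12.1 14.4 y -34.4 34.4
-45 741 x -7.3 14.4 y -29.2 29.1
-40 829 x -11.8 12.8 y -17.0 16.1
-35 299 x 6.4 12.1 y -13.2 13.9
-30 480 x 5.9 11.6 y -13.1 13.9
-25 446 x 6.2 11.7 y -13.3 14.0
-20 403 x 5.7 11.7 y -13.2 14.0
-15 343 x 6.1 11.7 y -13.1 14.0
-10 255 x 6.2 11.6 y -12.4 13.1
-5 60 x 10.0 11.2 y -5.9 6.7
```

move_arm:
  commands:
    - {"linear":[0.5,-1,-6],"turn":[0,0,0],"gripper":255}
    - {"linear":[0.5,-1,-6],"turn":[0,0,0],"gripper":255}
    - {"linear":[0.5,-1,-11.5],"turn":[0,0,0],"gripper":255}
    - {"linear":[0.5,-1,-11.5],"turn":[0,0,0],"gripper":255}
    - {"linear":[0.5,-1,-11.5],"turn":[0,0,0],"gripper":255}
    - {"linear":[0.5,-1,-11.5],"turn":[0,0,0],"gripper":255}

```text
time_s: 4.07
tool_pos: [575.5, -109.6, 35.9]
ee_rot: [-0.001, 0.704, 0.71, -0.0]
force: [0.3, -0.0, 0.9]
width: -0.1
grasp_force: 0.0
```

move_arm:
  commands:
    - {"linear":[-1.5,0,-1.2],"turn":[0,0,0],"gripper":255}
    - {"linear":[-1.5,1.8,-1.2],"turn":[0,0,0],"gripper":255}
    - {"linear":[-1.5,2.0,-1.2],"turn":[0,0,0],"gripper":255}
    - {"linear":[-1.5,2.2,-1.2],"turn":[0,0,0],"gripper":255}
    - {"linear":[-1.5,2.2,-1.2],"turn":[0,0,0],"gripper":255}

```text
time_s: 4.48
tool_pos: [562.8, -88.2, 26.8]
ee_rot: [0.002, 0.704, 0.71, 0.001]
force: [-0.6, -0.8, 0.2]
width: -0.1
grasp_force: 0.0
```

move_arm:
  commands:
    - {"linear":[0,0.1,-0.2],"turn":[0,0,0],"gripper":255}
    - {"linear":[0,0.2,-0.2],"turn":[0,0,0],"gripper":255}
    - {"linear":[0,0.2,-0.2],"turn":[0,0,0],"gripper":255}

```text
time_s: 4.73
tool_pos: [561.2, -86.2, 22.5]
ee_rot: [0.0, 0.705, 0.71, 0.0]
force: [-0.4, 0.1, -0.6]
width: 0.2
grasp_force: 0.0
```

move_arm:
  commands:
    - {"linear":[0,0.1,0],"turn":[0,0,0],"gripper":255}
    - {"linear":[0,0.2,0],"turn":[0,0,0],"gripper":255}
    - {"linear":[0,0.2,0],"turn":[0,0,0],"gripper":255}

```text
time_s: 4.98
tool_pos: [561.1, -85.2, 22.4]
ee_rot: [0.001, 0.705, 0.71, -0.001]
force: [0.1, -4.3, -0.7]
width: -0.3
grasp_force: 2.0
```

move_arm:
  commands:
    - {"linear":[0.3,0.1,0],"turn":[0,0,0],"gripper":255}
    - {"linear":[0.7,0.1,0],"turn":[0,0,0],"gripper":255}
    - {"linear":[1.1,0.1,0],"turn":[0,0,0],"gripper":255}
    - {"linear":[1.5,0.1,0],"turn":[0,0,0],"gripper":255}
    - {"linear":[1.9,0.1,0],"turn":[0,0,0],"gripper":255}
    - {"linear":[2.3,0.1,0],"turn":[0,0,0],"gripper":255}
    - {"linear":[2.7,0.1,0],"turn":[0,0,0],"gripper":255}

```text
time_s: 5.57
tool_pos: [588.0, -86.6, 22.5]
ee_rot: [0.002, 0.705, 0.709, -0.002]
force: [-0.2, -7.6, -0.6]
width: -0.2
grasp_force: 4.0
```

Run:
```python
from h import *
C=np.array([576.2,-31.5]); look("w3.png",C,np.radians(71.7))
```

```text
mark r 37.4 n 560
t 5.57 tcp [588.  -86.6  22.5] F [-0.2 -7.6 -0.6] C [576.2 -31.5] ptr 71.7 angle 2.9639540219162166
```

View pics/w3.png

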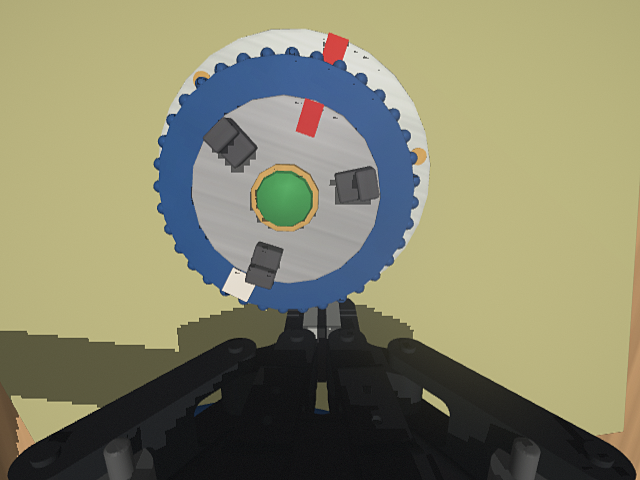

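The ring turned 0.60 rad for a 27 mm stroke, with no slip. The picture shows the mark at (240,285) and the finger at the ring's near rim at about (322,315). I'll carry on round it counter-clockwise.

move_arm:
  commands:
    - {"linear":[0.69,0.04,0],"turn":[0,0,0],"gripper":255}
    - {"linear":[1.27,0.16,0],"turn":[0,0,0],"gripper":255}
    - {"linear":[1.83,0.37,0],"turn":[0,0,0],"gripper":255}
    - {"linear":[2.35,0.65,0],"turn":[0,0,0],"gripper":255}
    - {"linear":[2.83,1.0,0],"turn":[0,0,0],"gripper":255}
    - {"linear":[3.26,1.41,0],"turn":[0,0,0],"gripper":255}

```text
time_s: 6.12
tool_pos: [621.2, -68.6, 22.3]
ee_rot: [0.0, 0.705, 0.71, -0.0]
force: [0.2, -3.1, -0.8]
width: 0.0
grasp_force: 1.2
```

Run:
```python
from h import *
C=np.array([576.2,-31.5]); look("w4.png",C,np.radians(71.7))
```

```text
mark r 33.8 n 80
t 6.12 tcp [621.2 -68.6  22.3] F [ 0.2 -3.1 -0.8] C [576.2 -31.5] ptr 71.7 angle 3.6871731951268245
```

move_arm:
  commands:
    - {"linear":[0.2,0.58,0],"turn":[0,0,0],"gripper":255}
    - {"linear":[0.48,1.06,0],"turn":[0,0,0],"gripper":255}
    - {"linear":[0.69,1.59,0],"turn":[0,0,0],"gripper":255}
    - {"linear":[0.83,2.14,0],"turn":[0,0,0],"gripper":255}
    - {"linear":[0.89,2.84,0],"turn":[0,0,0],"gripper":255}
    - {"linear":[0.89,3.5,0],"turn":[0,0,0],"gripper":255}

```text
time_s: 6.67
tool_pos: [634.1, -33.8, 23.1]
ee_rot: [0.004, 0.705, 0.709, 0.004]
force: [11.4, -1.4, -6.5]
width: 0.2
grasp_force: 5.9
```

Run:
```python
from h import *
C=np.array([576.2,-31.5]); look("w5.png",C,np.radians(71.7))
```

```text
t 6.67 tcp [634.1 -33.8  23.1] F [11.4 -1.4 -6.5] C [576.2 -31.5] ptr 71.7 angle None
```

move_arm:
  commands:
    - {"linear":[0.1,0.5,0],"turn":[0,0,0],"gripper":255}
    - {"linear":[0.1,1.0,0],"turn":[0,0,0],"gripper":255}
    - {"linear":[0.1,1.6,0],"turn":[0,0,0],"gripper":255}
    - {"linear":[0.06,2.18,0],"turn":[0,0,0],"gripper":255}
    - {"linear":[-0.06,2.74,0],"turn":[0,0,0],"gripper":255}
    - {"linear":[-0.26,3.29,0],"turn":[0,0,0],"gripper":255}
    - {"linear":[-0.53,3.8,0],"turn":[0,0,0],"gripper":255}
    - {"linear":[-0.87,4.27,0],"turn":[0,0,0],"gripper":255}

```text
time_s: 7.38
tool_pos: [619.6, 9.8, 21.9]
ee_rot: [-0.001, 0.705, 0.71, -0.0]
force: [-0.2, -0.8, -1.0]
width: 0.0
grasp_force: 0.0
```

Run:
```python
from h import *
C=np.array([576.2,-31.5]); look("w6.png",C,np.radians(71.7))
```

```text
t 7.38 tcp [619.6   9.8  21.9] F [-0.2 -0.8 -1. ] C [576.2 -31.5] ptr 71.7 angle None
```

move_arm:
  commands:
    - {"linear":[-0.62,0.22,0],"turn":[0,0,0],"gripper":255}
    - {"linear":[-1.05,0.55,0],"turn":[0,0,0],"gripper":255}
    - {"linear":[-1.5,0.87,0],"turn":[0,0,0],"gripper":255}
    - {"linear":[-1.99,1.12,0],"turn":[0,0,0],"gripper":255}
    - {"linear":[-2.52,1.36,0],"turn":[0,0,0],"gripper":255}
    - {"linear":[-3.23,1.47,0],"turn":[0,0,0],"gripper":255}
    - {"linear":[-3.9,1.47,0],"turn":[0,0,0],"gripper":255}

```text
time_s: 8.02
tool_pos: [580.9, 23.9, 22.2]
ee_rot: [-0.0, 0.705, 0.71, 0.0]
force: [0.5, 1.1, -0.0]
width: -0.0
grasp_force: 0.5
```

move_arm:
  commands:
    - {"linear":[-0.5,-0.2,0],"turn":[0,0,0],"gripper":255}
    - {"linear":[-1.2,-0.2,0],"turn":[0,0,0],"gripper":255}
    - {"linear":[-1.98,-0.2,0],"turn":[0,0,0],"gripper":255}
    - {"linear":[-2.56,-0.25,0],"turn":[0,0,0],"gripper":255}
    - {"linear":[-3.1,-0.47,0],"turn":[0,0,0],"gripper":255}
    - {"linear":[-3.59,-0.75,0],"turn":[0,0,0],"gripper":255}
    - {"linear":[-4.05,-1.05,0],"turn":[0,0,0],"gripper":255}
    - {"linear":[-4.49,-1.37,0],"turn":[0,0,0],"gripper":255}

```text
time_s: 8.68
tool_pos: [535.9, 10.1, 22.3]
ee_rot: [-0.001, 0.705, 0.71, 0.0]
force: [-2.0, 4.3, 0.7]
width: -0.3
grasp_force: 2.2
```

Run:
```python
from h import *
C=np.array([576.2,-31.5]); look("w7.png",C,np.radians(71.7))
```

```text
mark r 39.6 n 218
t 8.68 tcp [535.9  10.1  22.3] F [-2.   4.3  0.7] C [576.2 -31.5] ptr 71.7 angle 0.029922958630101748
```

View pics/w7.png

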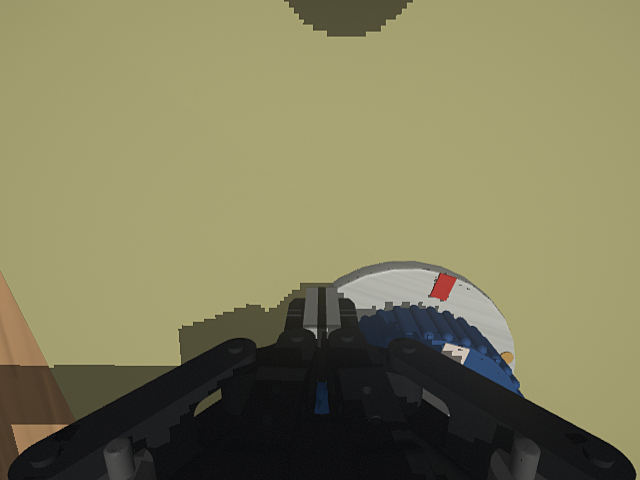

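The mark at (455,352) is now in line with the pointer at (443,286). That is the first arrival, so the joint is at about 6.28. I'll continue round.

move_arm:
  commands:
    - {"linear":[-0.39,-0.38,0],"turn":[0,0,0],"gripper":255}
    - {"linear":[-0.72,-0.81,0],"turn":[0,0,0],"gripper":255}
    - {"linear":[-1.04,-1.26,0],"turn":[0,0,0],"gripper":255}
    - {"linear":[-1.29,-1.75,0],"turn":[0,0,0],"gripper":255}
    - {"linear":[-1.48,-2.29,0],"turn":[0,0,0],"gripper":255}
    - {"linear":[-1.59,-2.99,0],"turn":[0,0,0],"gripper":255}
    - {"linear":[-1.59,-3.68,0],"turn":[0,0,0],"gripper":255}

```text
time_s: 9.32
tool_pos: [517.9, -27.5, 21.8]
ee_rot: [-0.003, 0.705, 0.71, -0.002]
force: [-10.3, 2.4, 6.0]
width: 0.2
grasp_force: 5.0
```

Run:
```python
from h import *
C=np.array([576.2,-31.5]); look("w8.png",C,np.radians(71.7))
```

```text
mark r 37.3 n 593
t 9.32 tcp [517.9 -27.5  21.8] F [-10.3   2.4   6. ] C [576.2 -31.5] ptr 71.7 angle 1.0307021416373396
```

move_arm:
  commands:
    - {"linear":[-0.05,-0.7,0],"turn":[0,0,0],"gripper":255}
    - {"linear":[-0.05,-1.41,0],"turn":[0,0,0],"gripper":255}
    - {"linear":[0.09,-1.97,0],"turn":[0,0,0],"gripper":255}
    - {"linear":[0.3,-2.5,0],"turn":[0,0,0],"gripper":255}
    - {"linear":[0.54,-3.0,0],"turn":[0,0,0],"gripper":255}
    - {"linear":[0.79,-3.48,0],"turn":[0,0,0],"gripper":255}
    - {"linear":[1.11,-3.92,0],"turn":[0,0,0],"gripper":255}
    - {"linear":[1.49,-4.31,0],"turn":[0,0,0],"gripper":255}

```text
time_s: 10.03
tool_pos: [534.3, -73.0, 21.8]
ee_rot: [0.0, 0.705, 0.709, -0.003]
force: [-4.1, -2.3, 0.9]
width: 0.2
grasp_force: 2.1
```

Run:
```python
from h import *
C=np.array([576.2,-31.5]); look("w9.png",C,np.radians(71.7))
```

```text
mark r 37.1 n 646
t 10.03 tcp [534.3 -73.   21.8] F [-4.1 -2.3  0.9] C [576.2 -31.5] ptr 71.7 angle 2.174263451672103
```

move_arm:
  commands:
    - {"linear":[0.43,-0.33,0],"turn":[0,0,0],"gripper":255}
    - {"linear":[0.88,-0.65,0],"turn":[0,0,0],"gripper":255}
    - {"linear":[1.37,-0.9,0],"turn":[0,0,0],"gripper":255}
    - {"linear":[1.9,-1.14,0],"turn":[0,0,0],"gripper":255}
    - {"linear":[2.6,-1.29,0],"turn":[0,0,0],"gripper":255}
    - {"linear":[3.4,-1.29,0],"turn":[0,0,0],"gripper":255}
    - {"linear":[4.3,-1.29,0],"turn":[0,0,0],"gripper":255}
    - {"linear":[5.2,-1.29,0],"turn":[0,0,0],"gripper":255}

```text
time_s: 10.75
tool_pos: [588.5, -85.9, 22.2]
ee_rot: [0.002, 0.705, 0.709, -0.001]
force: [-0.8, -1.7, -0.9]
width: -0.2
grasp_force: 0.7
```

Run:
```python
from h import *
C=np.array([576.2,-31.5]); look("w10.png",C,np.radians(71.7))
```

```text
mark r 37.1 n 585
t 10.75 tcp [588.5 -85.9  22.2] F [-0.8 -1.7 -0.9] C [576.2 -31.5] ptr 71.7 angle 3.4676222873021203
```

move_arm:
  commands:
    - {"linear":[0,-2,0],"turn":[0,0,0],"gripper":255}
    - {"linear":[-4,-2.2,0],"turn":[0,0,0],"gripper":255}
    - {"linear":[-7.4,-1.0,0],"turn":[0,0,0],"gripper":255}
    - {"linear":[-8.4,1.5,0],"turn":[0,0,0],"gripper":255}
    - {"linear":[-8.4,3.9,0],"turn":[0,0,0],"gripper":255}
    - {"linear":[-7.2,4.2,0],"turn":[0,0,0],"gripper":255}
    - {"linear":[-6.75,4.2,0],"turn":[0,0,0],"gripper":255}
    - {"linear":[-6.75,4.2,0],"turn":[0,0,0],"gripper":255}

```text
time_s: 11.47
tool_pos: [518.5, -40.7, 22.5]
ee_rot: [-0.002, 0.704, 0.71, -0.002]
force: [-7.6, 0.1, 5.3]
width: -0.2
grasp_force: 4.2
```

Run:
```python
from h import *
C=np.array([576.2,-31.5]); look("w11.png",C,np.radians(71.7))
```

```text
t 11.47 tcp [518.5 -40.7  22.5] F [-7.6  0.1  5.3] C [576.2 -31.5] ptr 71.7 angle None
```

move_arm:
  commands:
    - {"linear":[0.14,-0.57,0],"turn":[0,0,0],"gripper":255}
    - {"linear":[0.35,-1.1,0],"turn":[0,0,0],"gripper":255}
    - {"linear":[0.59,-1.6,0],"turn":[0,0,0],"gripper":255}
    - {"linear":[0.84,-2.08,0],"turn":[0,0,0],"gripper":255}
    - {"linear":[1.16,-2.52,0],"turn":[0,0,0],"gripper":255}
    - {"linear":[1.54,-2.91,0],"turn":[0,0,0],"gripper":255}
    - {"linear":[1.97,-3.24,0],"turn":[0,0,0],"gripper":255}
    - {"linear":[2.42,-3.56,0],"turn":[0,0,0],"gripper":255}

```text
time_s: 12.18
tool_pos: [544.9, -77.4, 22.1]
ee_rot: [0.0, 0.705, 0.709, -0.0]
force: [-1.8, -1.4, -1.2]
width: 0.1
grasp_force: 1.4
```

Run:
```python
from h import *
C=np.array([576.2,-31.5]); look("w12.png",C,np.radians(71.7))
```

```text
mark r 37.1 n 628
t 12.18 tcp [544.9 -77.4  22.1] F [-1.8 -1.4 -1.2] C [576.2 -31.5] ptr 71.7 angle 4.577574580745246
```

move_arm:
  commands:
    - {"linear":[0.51,-0.2,0],"turn":[0,0,0],"gripper":255}
    - {"linear":[1.03,-0.44,0],"turn":[0,0,0],"gripper":255}
    - {"linear":[1.73,-0.59,0],"turn":[0,0,0],"gripper":255}
    - {"linear":[2.5,-0.59,0],"turn":[0,0,0],"gripper":255}
    - {"linear":[3.4,-0.59,0],"turn":[0,0,0],"gripper":255}
    - {"linear":[4.3,-0.59,0],"turn":[0,0,0],"gripper":255}
    - {"linear":[4.3,-0.59,0],"turn":[0,0,0],"gripper":255}

```text
time_s: 12.82
tool_pos: [590.9, -86.2, 22.6]
ee_rot: [0.004, 0.705, 0.709, -0.0]
force: [3.5, -10.8, -4.8]
width: -0.3
grasp_force: 5.1
```

Run:
```python
from h import *
C=np.array([576.2,-31.5]); look("w13.png",C,np.radians(71.7)); look()
```

```text
mark r 37.2 n 927
t 12.82 tcp [590.9 -86.2  22.6] F [  3.5 -10.8  -4.8] C [576.2 -31.5] ptr 71.7 angle 5.656481055491056
fit [576.4 -31.3  43.9] rms 0.29 n 57
ptr r 52.8 n 530
inner red 71.9
mark r 37.1 n 901
t 12.87 tcp [590.8 -86.2  22.6] F [  3.3 -10.5  -4.7] C [576.4 -31.3] ptr 71.8 angle 5.652332344708837
```

move_arm:
  commands:
    - {"linear":[0,-1.5,0],"turn":[0,0,0],"gripper":255}
    - {"linear":[-2.6,-1.5,0],"turn":[0,0,0],"gripper":255}
    - {"linear":[-2.6,-0.3,0],"turn":[0,0,0],"gripper":255}
    - {"linear":[-2.6,-0.05,0],"turn":[0,0,0],"gripper":255}
    - {"linear":[-2.0,-0.05,0],"turn":[0,0,0],"gripper":255}
    - {"linear":[-1.4,-0.05,0],"turn":[0,0,0],"gripper":255}
    - {"linear":[-0.8,-0.05,0],"turn":[0,0,0],"gripper":255}
    - {"linear":[-0.3,-0.05,0],"turn":[0,0,0],"gripper":255}

```text
time_s: 13.58
tool_pos: [585.1, -87.0, 22.0]
ee_rot: [0.003, 0.705, 0.71, -0.002]
force: [0.2, -10.7, -3.2]
width: 0.0
grasp_force: 5.4
```

Run:
```python
from h import *
C=np.array([576.2,-31.5]); look("w14.png",C,np.radians(71.7)); look()
```

```text
mark r 37.1 n 987
t 13.58 tcp [585.1 -87.   22. ] F [  0.2 -10.7  -3.2] C [576.2 -31.5] ptr 71.7 angle 6.227162096183773
fit [576.4 -31.3  43.9] rms 0.3 n 57
ptr r 52.8 n 535
inner red 71.8
mark r 36.9 n 980
t 13.63 tcp [586.2 -86.9  22.1] F [  0.4 -11.4  -5.1] C [576.4 -31.3] ptr 71.7 angle 6.251952612405703
```

Run:
```python
from h import *
for i in range(3): C,p,a=look()
s,c,T=wrist(); cv2.imwrite("pics/w15.png",cv2.resize(c["image"][:330,120:480,::-1],None,fx=1.8,fy=1.8))
```

```text
fit [576.2 -31.3  43.9] rms 0.26 n 57
ptr r 52.8 n 535
inner red 71.7
mark r 37.0 n 983
t 13.68 tcp [586.2 -86.8  22. ] F [  1.7 -11.   -5.3] C [576.2 -31.3] ptr 71.6 angle 6.252065028648893
fit [576.3 -31.3  43.9] rms 0.28 n 57
ptr r 52.8 n 533
inner red 71.7
mark r 37.0 n 989
t 13.73 tcp [586.2 -86.8  22.1] F [  2.  -10.2  -5.3] C [576.3 -31.3] ptr 71.6 angle 6.254151998364358
fit [576.3 -31.4  43.9] rms 0.3 n 57
ptr r 52.8 n 532
inner red 71.9
mark r 37.0 n 990
t 13.78 tcp [586.2 -86.9  22.1] F [  1.3 -11.5  -5.8] C [576.3 -31.4] ptr 71.7 angle 6.254260474025114
```

View pics/w15.png

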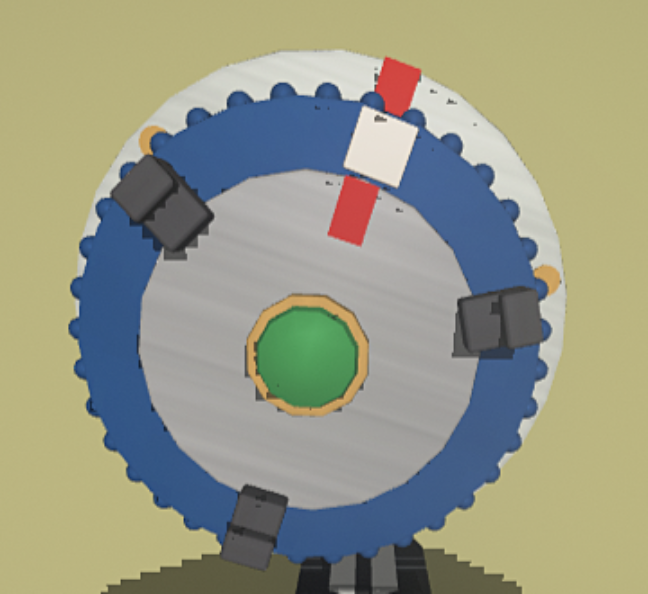

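The mark at (381,146) sits about 0.028 rad short of the line between the two red bars at (353,211) and (398,85). I'll nudge it 1.3 mm and back straight off.

move_arm:
  commands:
    - {"linear":[0.13,0,0],"turn":[0,0,0],"gripper":255}
    - {"linear":[0.13,0,0],"turn":[0,0,0],"gripper":255}
    - {"linear":[0.13,0,0],"turn":[0,0,0],"gripper":255}

```text
time_s: 14.13
tool_pos: [586.9, -86.8, 22.0]
ee_rot: [0.003, 0.705, 0.71, -0.002]
force: [-0.2, -10.2, -5.4]
width: 0.0
grasp_force: 5.5
```

Run:
```python
from h import *
for i in range(2): C,p,a=look()
```

```text
fit [576.3 -31.3  43.8] rms 0.48 n 58
ptr r 52.7 n 547
inner red 71.8
mark r 37.0 n 976
t 14.13 tcp [586.9 -86.8  22. ] F [ -0.2 -10.2  -5.4] C [576.3 -31.3] ptr 71.9 angle 6.264830853726426
fit [576.3 -31.3  43.8] rms 0.48 n 58
ptr r 52.7 n 543
inner red 71.8
mark r 37.0 n 985
t 14.18 tcp [586.9 -86.8  22.1] F [ -0.  -10.7  -4.9] C [576.3 -31.3] ptr 71.9 angle 6.264756993112297
```

move_arm:
  commands:
    - {"linear":[0.08,0,0],"turn":[0,0,0],"gripper":255}
    - {"linear":[0.08,0,0],"turn":[0,0,0],"gripper":255}
    - {"linear":[0.08,-0.4,0],"turn":[0,0,0],"gripper":255}
    - {"linear":[0.08,-2,0],"turn":[0,0,0],"gripper":255}
    - {"linear":[0.08,-2,4],"turn":[0,0,0],"gripper":255}
    - {"linear":[0.08,-2,8],"turn":[0,0,0],"gripper":255}
    - {"linear":[0.08,-2,11],"turn":[0,0,0],"gripper":255}
    - {"linear":[0.08,-2,11],"turn":[0,0,0],"gripper":255}

```text
time_s: 14.9
tool_pos: [592.4, -103.4, 142.6]
ee_rot: [0.008, 0.704, 0.71, 0.006]
force: [0.4, -0.7, 1.4]
width: -0.1
grasp_force: 0.0
```

Run:
```python
from h import *
for i in range(3): C,p,a=look()
s,c,T=wrist(); cv2.imwrite("pics/w16.png",cv2.resize(c["image"][:330,160:480,::-1],None,fx=1.8,fy=1.8))
```

```text
fit [576.3 -31.5  43.4] rms 0.44 n 54
ptr r 52.5 n 166
inner red 71.9
mark r 36.9 n 231
t 14.9 tcp [ 592.4 -103.4  142.6] F [ 0.4 -0.7  1.4] C [576.3 -31.5] ptr 72.1 angle 6.278782481349812
fit [576.3 -31.5  43.4] rms 0.43 n 54
ptr r 52.5 n 168
inner red 71.8
mark r 36.9 n 243
t 14.95 tcp [ 590.9 -103.   139. ] F [ 0.   0.  -0.3] C [576.3 -31.5] ptr 72.2 angle 6.280717188097872
fit [576.3 -31.5  43.4] rms 0.42 n 54
ptr r 52.6 n 172
inner red 72.0
mark r 36.9 n 251
t 15.0 tcp [ 589.  -102.6  135.6] F [-0.6  0.6 -1. ] C [576.3 -31.5] ptr 72.1 angle 6.282530518847999
```

View pics/w16.png

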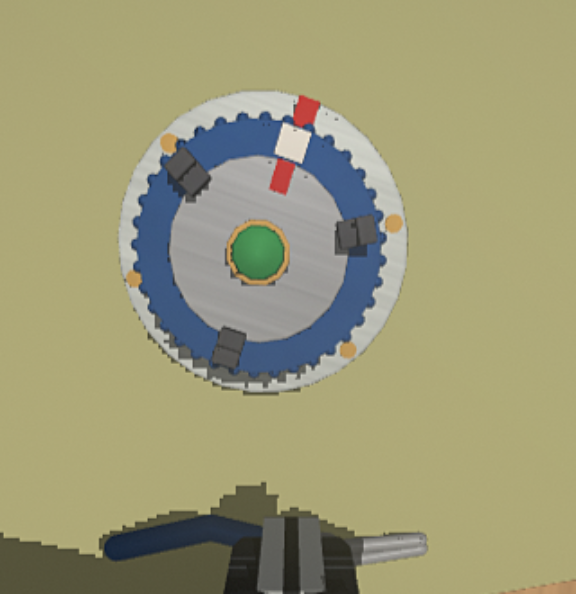

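The mark at (293,143) is aligned with both red bars at (305,110) and (281,177). The brooch lies untouched and the hand is clear. I'll raise it a little more, let it settle, and hand in.

move_arm:
  commands:
    - {"linear":[0,-3,6],"turn":[0,0,0],"gripper":255}
    - {"linear":[0,-3,6],"turn":[0,0,0],"gripper":255}
    - {"linear":[0,-3,6],"turn":[0,0,0],"gripper":255}
    - {"linear":[0,-3,6],"turn":[0,0,0],"gripper":255}
    - {"linear":[0,-3,6],"turn":[0,0,0],"gripper":255}
    - {"linear":[0,-3,6],"turn":[0,0,0],"gripper":255}

```text
time_s: 15.6
tool_pos: [585.6, -132.1, 189.5]
ee_rot: [-0.002, 0.704, 0.71, -0.001]
force: [0.8, 0.3, -0.4]
width: 0.0
grasp_force: 0.0
```

```bash
python3 -c "
from h import *
look(); print(manip.hand_in())"
```

```text
fit [576.2 -31.7  43.3] rms 0.46 n 52
ptr r 53.8 n 93
inner red 71.9
mark r 37.0 n 178
t 15.6 tcp [ 585.6 -132.1  189.5] F [ 0.8  0.3 -0.4] C [576.2 -31.7] ptr 72.1 angle 6.281059870162634
the job is handed in; nothing more can be done
None
```

The ring was rolled counter-clockwise past the red pointer once and stopped with the white mark at the pointer on its second arrival (measured within about 0.01 rad); the brooch was left in the chuck, the hand is clear, and the job was handed in at about 15.7 s.

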